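# Put three mixed-up components back with their own kind on a parts-shop counter

### The arm

A 7-joint arm with a two-finger parallel gripper is mounted at the origin on the work surface. World frame = base frame: x ahead of the robot, y to its left, z up, the work surface at z = 0. Lengths are in m, angles in rad, forces in N, time in s.
With the tool pointing down it reaches from about 0.425 to 0.875 m from the base axis. Payload 8.4 kg.
Tool frame: the origin (TCP) lies on the centre line of the jaws, within the pads' length; the fingertips stand env.nose_length ahead of it and the grasp point (between the pads) lies 2 mm behind it (env.nose_length is the distance from the TCP to the fingertips, in m); x points along the fingers, y is the direction in which the jaws open and shut, and the axes are right-handed (so a half turn about x gives the same grasp; the last joint's range is limited). The gripper opens to 87 mm and grips with 3 to 60 N. Pads are 19 mm wide; open, the fingers measure 117 mm over their backs; the gripper's body (75 mm by 190 mm) begins 51 mm behind the grasp point.
Start: joints at [1.095, 0.333, 0.04, 1.465, -0.013, 1.343, -0.059], TCP at [0.239, -0.604, 0.24] pointing down, gripper open.
Joint ranges: [-2.58, 2.58], [-0.38, 2.09], [-1.3, 1.39], [0.25, 2.4], [-1.5, 4.64], [0.08, 2.09], [-2.65, 2.65]. Speed limits (rad/s): [2.22, 2.22, 2.79, 2.79, 3.14, 3.14, 3.14].

### API

Orientations are given as a unit quaternion [w, x, y, z].
In Python, from bench import env gives the robot as it stands. The module is installed in compiled form; this text tells all that it offers.
- The arm moves only by the shell command python3 -m creep 'ROWS'. ROWS is JSON, a list of rows, each a list of 7 numbers: the turn, a rotation vector about the tool's x, y, z in rad, then the shift along the tool's x, y, z in mm, then the finger opening in mm, from 0 to 87. A call has 1 to 12 rows; each row shifts and turns the commanded pose from where the row before left it, along the tool's axes as they then stand; what a row does not reach is not made up. A row lasts 1/8 s, in which the tool goes at most 62.5 mm and 10.7 degrees, less where a joint would pass 70% of its speed; a pose out of reach is approached as far as the arm can. A call is refused whole if a number of a shift passes 62.5 or a number of a turn 0.188, either way. A call with a gripper value outside its range is refused whole. The fingers move at their own pace and stop on an object; the grip force is fixed at half the most. Time passes only in rows, so rows that do not move let the fingers close. It gives the time, the measured TCP pose, the force and the opening at its end, in the units of the state.
- env.observe(): the state, without advancing time (a new reading comes with each control period).
- env.get_image(name): name is "side" or "top"; returns the picture (420x560x3 uint8, blue, green, red); there is no depth.
- env.camera_model(name): a dict with "mtx" (3x3 intrinsics, pixels), "view" (4x4, takes a point from world to camera coordinates). Camera axes: x right, y down, z forward; pixel columns grow to the right and rows downward; lengths in m; the calibration is good to about 2 mm. A picture is of the moment at which its call begins. camera_model takes no time and is no camera call.
- env.close_job(): hands the job in, once; it reports no verdict.
The state is a dict: "time": time; "qpos": joint angles; "joint_vel": joint speeds; "tau": joint torques, N m; "eef_pos": TCP position; "ee_rot": TCP orientation; "wrist_force": force on the tool from outside, world axes, zero at the start; "wrist_torque": the same for the moment, N m; "opening": finger opening in m.
Only numpy, scipy, OpenCV 4.12 (cv2) and the standard library are available. Lean on these libraries where they do the work, as an engineer would, in place of code of your own. Each camera call takes 0.05 s, during which the arm holds its last target.

### The job

The loose capacitor, transformer and ring coil stand in the wrong stock trays. Swap them round, parking one in the empty spare tray on the way, so that each ends upright in the middle of the near cell (on the cardboard square) of the tray that has two fixed components of its own kind in the cell behind. Never tip a component over, and leave the knob, the jar and the heat sink between the trays where they are.

Things in the scene. Friction and masses are not known exactly. Their poses are not given: they have to be found in the camera images.
- capacitor: Loose can capacitor: upright black cylinder, 42 mm diameter, 58 high, with a silvery top disc and two small brass terminals. Origin at the centre of its underside, z up. About 0.12 kg.
- transformer: Loose laminated transformer: dark steel core 54 (x) x 24 (y) x 48 mm (z), with a white coil body 34 (x) x 44 (y) x 44 (z) through its middle; from above a white and dark cross. Origin at the centre of its underside, z up. Grip across the white faces (44, along its y). About 0.35 kg.
- coil: Loose ring coil: copper ring on a round black base, 54 mm diameter, 36 high in all; grip across its diameter. Origin at the centre of its underside, z up. About 0.2 kg.
- capacitor_tray: The capacitors' tray (mm). Fixed, white, 120 wide (y), floor 3 thick, clear walls 3 thick, tops 11 above the counter. Origin on the counter under the middle of its near cell (inside 114 x 114), marked by a flush cardboard square 70 x 70; z up. Behind it, at x = 62 to 120, a second cell holds two fixed capacitors like the loose one, 58 high, at x = 91, y = +-28. Tray spans x = -60 to 123; a yellow tag leans at its near edge.
- transformer_tray: The transformers' tray (mm). Fixed, white, 120 wide (y), floor 3 thick, clear walls 3 thick, tops 11 above the counter. Origin on the counter under the middle of its near cell (inside 114 x 114), marked by a flush cardboard square 70 x 70; z up. Behind it, at x = 62 to 120, a second cell holds two fixed transformers like the loose one, 48 high, at x = 91, y = +-28. Tray spans x = -60 to 123; a yellow tag leans at its near edge.
- coil_tray: The coils' tray (mm). Fixed, white, 120 wide (y), floor 3 thick, clear walls 3 thick, tops 11 above the counter. Origin on the counter under the middle of its near cell (inside 114 x 114), marked by a flush cardboard square 70 x 70; z up. Behind it, at x = 62 to 120, a second cell holds two fixed ring coils like the loose one, 36 high, at x = 91, y = +-28. Tray spans x = -60 to 123; a yellow tag leans at its near edge.
- spare_tray: The spare tray (mm), empty at the start, for parking; the only one without stock. Fixed, white, 120 wide (y), floor 3 thick, clear walls 3 thick, tops 11 above the counter. Origin on the counter under the middle of its single cell (inside 114 x 114), marked by a flush cardboard square 70 x 70; z up. It spans 120 x 120.
- knob: Loose black control knob, 32 mm diameter, 22 high, standing in a gap between trays; not to be disturbed. Origin at the centre of its underside.
- jar: Loose small amber jar with a white cap, 30 mm diameter, 42 high, standing in a gap between trays; not to be disturbed. Origin at the centre of its underside.
- heatsink: Loose small finned black heat sink, 30 x 26 x 26 mm, standing in a gap between trays; not to be disturbed. Origin at the centre of its underside.
Things that resemble listed ones, but are neither listed nor needed, are in the scene too. What is shaped like the transformer but green is not meant.

How it is judged:
On the way:
1. one of the three components stands released in the spare tray (((horizontal distance between capacitor and spare_tray below 0.035 m and z of capacitor in the frame of spare_tray below 0.009 m and angle between capacitor's own z axis and vertical below 0.1 rad and linear speed of capacitor below 0.02 m/s and contact force between the fingers and capacitor below 0.1 N) or (horizontal distance between transformer and spare_tray below 0.035 m and z of transformer in the frame of spare_tray below 0.009 m and angle between transformer's own z axis and vertical below 0.1 rad and linear speed of transformer below 0.02 m/s and contact force between the fingers and transformer below 0.1 N) or (horizontal distance between coil and spare_tray below 0.035 m and z of coil in the frame of spare_tray below 0.009 m and angle between coil's own z axis and vertical below 0.1 rad and linear speed of coil below 0.02 m/s and contact force between the fingers and coil below 0.1 N))), for 0.2 s.
At the end, for the whole second after the job is handed in: each of the three components stands upright (within 0.1 rad) on the floor of the near cell of its own kind's tray, its middle within 15 mm of the cell's middle, released and at rest (horizontal distance between capacitor and capacitor_tray below 0.015 m and z of capacitor in the frame of capacitor_tray below 0.009 m and angle between each of capacitor, transformer, coil's own z axis and vertical below 0.1 rad and linear speed of each of capacitor, transformer, coil below 0.02 m/s and contact force between the fingers and capacitor below 0.1 N and horizontal distance between transformer and transformer_tray below 0.015 m and z of transformer in the frame of transformer_tray below 0.009 m and contact force between the fingers and transformer below 0.1 N and horizontal distance between coil and coil_tray below 0.015 m and z of coil in the frame of coil_tray below 0.009 m and contact force between the fingers and coil below 0.1 N); the robot touches nothing.
It fails at once if a component is tipped over (more than 0.7 rad) (angle between any of capacitor, transformer, coil's own z axis and vertical above 0.7 rad).
It fails at once if the knob, the jar or the heat sink is displaced by more than 25 mm (distance of any of knob, jar, heatsink from where it was at the start of the episode above 0.025 m).
It also fails if it takes over 128 s, if anything falls off the work surface, if the arm or the gripper's body presses on something with over 40 N, if the wrist force passes 120 N, or if a joint passes its speed limit or range.

## Working session

There is one attempt and no reset: what is moved stays moved. The work goes in short steps, Python scripts to look and compute and a shell command to move; the robot and the scene stay as the last step left them, time stands still between calls to the robot, and variables do not carry over. Pictures are saved under pics/ and viewed, and the job is handed in when it is done.

```bash
mkdir -p pics; python3 - <<'E'
from bench import env
import cv2
for n in("top","side"):
    im=env.get_image(n); cv2.imwrite(f"pics/{n}0.png",im)
    m=env.camera_model(n); print(n,m["mtx"],m["view"])
print(env.observe(), env.nose_length)
E
```

```text
top [[534.18265214   0.         277.97423017]
 [  0.         534.18265214 207.759769  ]
 [  0.           0.           1.        ]] [[-0.00729557 -0.99987979 -0.01368109  0.07631689]
 [-0.98086942  0.00981705 -0.19441915  0.48896609]
 [ 0.19453009  0.01200097 -0.98082313  1.35785096]
 [ 0.          0.          0.          1.        ]]
side [[484.89900613   0.         281.39962208]
 [  0.         484.89900613 217.261821  ]
 [  0.           0.           1.        ]] [[ 0.99855766 -0.05272228  0.01014707 -0.49710626]
 [-0.02855062 -0.68148969 -0.73127058  0.08124001]
 [ 0.04546937  0.72992613 -0.68201201  1.11380226]
 [ 0.          0.          0.          1.        ]]
{'time': 0.1, 'qpos': array([ 1.09479925,  0.33382438,  0.03983958,  1.46619295, -0.01338751,
        1.34328761, -0.05848424]), 'joint_vel': array([ 6.76754403e-04, -6.05389532e-04,  8.08185261e-04, -2.91349437e-03,
       -5.95342820e-05,  1.71988427e-03,  2.79432494e-04]), 'tau': array([ 3.80658021e-03, -6.57796812e+01,  1.33957185e+00, -4.04706645e+01,
       -5.97745855e-02,  4.08927456e-02,  7.85565499e-05]), 'eef_pos': array([ 0.23900852, -0.60403068,  0.23875303]), 'ee_rot': array([-0.13194832, -0.69446302, -0.13293815,  0.69472167]), 'wrist_force': array([-0.33224138,  0.90723049,  0.02907346]), 'wrist_torque': array([ 0.0087031 , -0.05572107, -0.05626044]), 'opening': 0.08698538520707538} 0.017
```

View pics/top0.png

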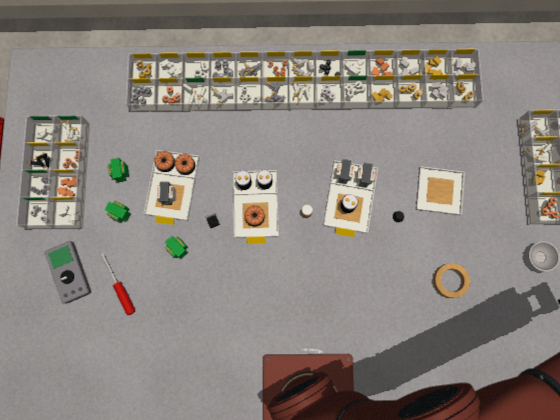

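View pics/side0.png

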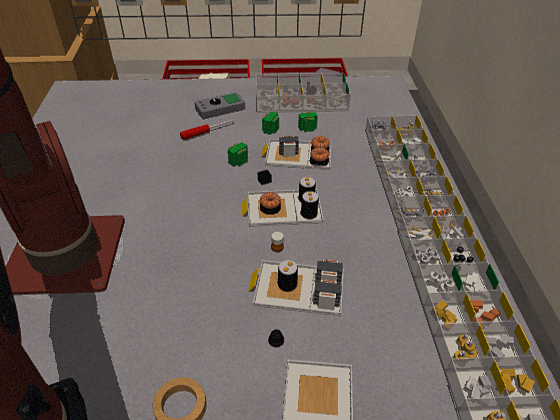

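Top view: from left, the coil tray (transformer on it, ~168,195), capacitor tray (coil, ~255,215), transformer tray (capacitor, ~349,203), spare tray (440,190). The heat sink (213,221), jar (307,211) and knob (398,216) stand in the gaps. Next I'll measure them.

```bash
cat > h.py <<'E'
import numpy as np, cv2
from bench import env
def ray(n,uv):
    m=env.camera_model(n);K=m["mtx"];V=m["view"];R=V[:3,:3];t=V[:3,3]
    d=np.linalg.inv(K)@np.array([uv[0],uv[1],1.]); return -R.T@t, R.T@d
def onz(n,uv,z):
    o,d=ray(n,uv); s=(z-o[2])/d[2]; return o+s*d
def pix(n,p):
    m=env.camera_model(n);c=m["view"]@np.array([*p,1.]);q=m["mtx"]@c[:3];return q[:2]/q[2]
def tops(im,lo,hi):
    return cv2.inRange(cv2.cvtColor(im,cv2.COLOR_BGR2HSV),lo,hi)
E
python3 - <<'E'
from h import *
im=cv2.imread("pics/top0.png")
cv2.imwrite("pics/zt.png",cv2.resize(im[140:260,100:300],None,fx=4,fy=4,interpolation=cv2.INTER_CUBIC))
cv2.imwrite("pics/zt2.png",cv2.resize(im[140:260,290:490],None,fx=4,fy=4,interpolation=cv2.INTER_CUBIC))
# trays: white outer region
hsv=cv2.cvtColor(im,cv2.COLOR_BGR2HSV)
w=cv2.inRange(hsv,(5,60,90),(25,200,255))
for nm,(u,v) in dict(coilT=(170,195),capT=(256,215),traT=(350,205),spare=(440,190)).items():
    sub=np.zeros_like(w);sub[v-25:v+25,u-25:u+25]=w[v-25:v+25,u-25:u+25]
    pts=cv2.findNonZero(sub)
    print(nm,len(pts),cv2.minAreaRect(pts))
    print(np.round([onz("top",p,.003)[:2] for p in cv2.boxPoints(cv2.minAreaRect(pts))],4).tolist())
print(hsv[190,440],hsv[190,423])
E
```

```text
coilT 393 ((169.4438018798828, 193.9101104736328), (27.357906341552734, 55.3903923034668), 12.994616508483887)
[[0.4742, 0.4211], [0.626, 0.3924], [0.6075, 0.3179], [0.4566, 0.3479]]
capT 640 ((255.57192993164062, 220.72616577148438), (37.300968170166016, 25.727676391601562), 87.61405944824219)
[[0.5139, 0.1708], [0.5162, 0.1007], [0.4137, 0.0969], [0.4114, 0.166]]
traT 455 ((347.56756591796875, 212.59458923339844), (25.975040435791016, 36.16777801513672), 9.462322235107422)
[[0.4408, -0.072], [0.5391, -0.0908], [0.5265, -0.1602], [0.4285, -0.1405]]
spare 660 ((439.9590148925781, 190.45082092285156), (26.2553653717041, 25.7121524810791), 5.19442892074585)
[[0.5104, -0.3286], [0.582, -0.3393], [0.5745, -0.4102], [0.5031, -0.3988]]
[ 17 143 189] [ 25  20 224]
```

View pics/zt.png

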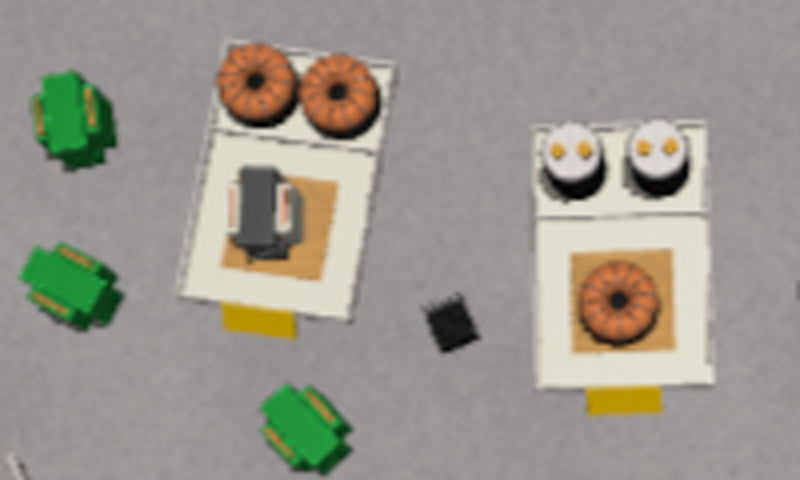

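View pics/zt2.png

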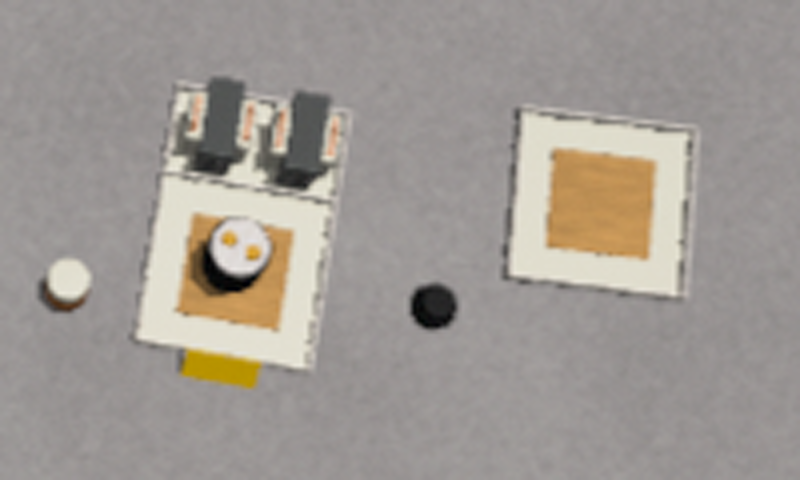

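```bash
python3 - <<'E'
from h import *
Z=lambda x,y,x0:(x0+x/4-.375,140+y/4-.375)
C=dict(coilT=([(338,182),(322,280),(222,267)],100,(280,224.5)),capT=([(571,251),(672,249),(676,351),(573,353)],100,(623,301)),
 traT=([(197,213),(293,229),(279,331),(178,313)],290,(236.7,271.5)),spare=([(553,148),(656,160),(649,259),(547,247)],290,(601,203.5)))
for k,(cs,x0,c) in C.items():
    P=np.array([onz("top",Z(*q,x0),.003)[:2] for q in cs])
    print(k,onz("top",Z(*c,x0),.003)[:2].round(4),"sides",np.linalg.norm(np.diff(P,axis=0),axis=1).round(4))
    d=P[1]-P[2] if k!="coilT" else P[0]-P[1]
    print("  yaw deg of tray x", np.degrees(np.arctan2(d[1],d[0])).round(1))
for k,q,x0,z in [("cap",(240,246),290,.061),("coil",(620,302),100,.036),("tra",(257.5,209),100,.051),("heats",(452,323),100,.026),("jar",(68,281),290,.042),("knob",(434,305),290,.022)]:
    print(k,onz("top",Z(*q,x0),z).round(4))
s=env.observe()
from scipy.spatial.transform import Rotation as R
q=s["ee_rot"];print(R.from_quat([*q[1:],q[0]]).as_matrix().round(3))
im=cv2.imread("pics/side0.png")
cv2.imwrite("pics/zs.png",cv2.resize(im[120:320,225:355],None,fx=4,fy=4,interpolation=cv2.INTER_CUBIC)[:400])
cv2.imwrite("pics/zs2.png",cv2.resize(im[220:360,225:355],None,fx=4,fy=4,interpolation=cv2.INTER_CUBIC))
E
```

```text
coilT [0.5351 0.3692] sides [0.0691 0.0694]
  yaw deg of tray x -7.5
capT [0.4796 0.1341] sides [0.0689 0.0704 0.0696]
  yaw deg of tray x 2.0
traT [ 0.4974 -0.1197] sides [0.066  0.0714 0.069 ]
  yaw deg of tray x -9.8
spare [ 0.5422 -0.369 ] sides [0.0703 0.0697 0.0689]
  yaw deg of tray x -7.9
cap [ 0.5029 -0.1152  0.061 ]
coil [0.4728 0.1343 0.036 ]
tra [0.5351 0.374  0.051 ]
heats [0.4615 0.247  0.026 ]
jar [ 0.4844 -0.0035  0.042 ]
knob [ 0.4696 -0.2479  0.022 ]
[[-0.001  0.368 -0.93 ]
 [ 0.001 -0.93  -0.368]
 [-1.    -0.001  0.   ]]
```

View pics/zs.png

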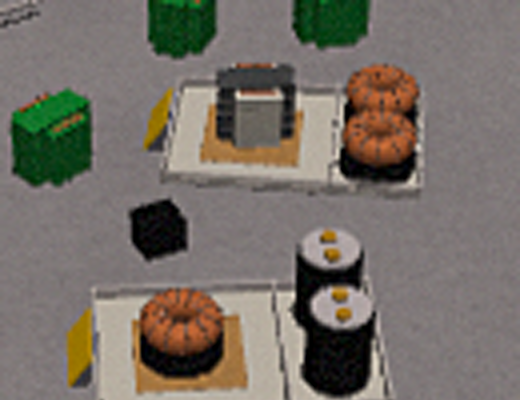

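View pics/zs2.png

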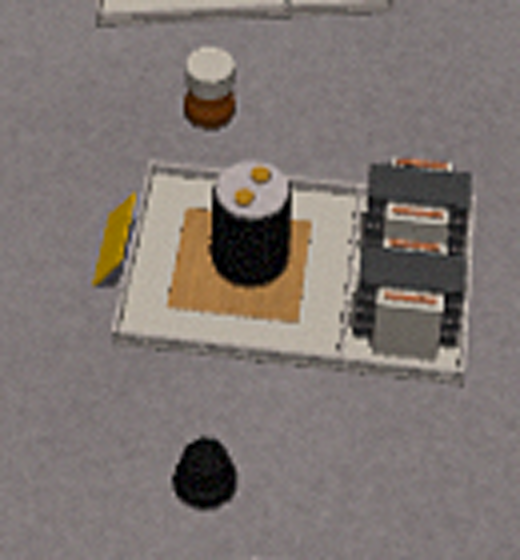

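```bash
python3 - <<'E'
from h import *
for k,q,y0,z in [("cap",(252,191),220,.061),("coil",(182,314),120,.034),("tra",(256,78),120,.051)]:
    print(k,onz("side",(225+q[0]/4-.375,y0+q[1]/4-.375),z).round(4))
im=cv2.imread("pics/top0.png")
cv2.imwrite("pics/zt3.png",cv2.resize(im[175:212,150:182],None,fx=16,fy=16,interpolation=cv2.INTER_CUBIC))
E
```

```text
cap [ 0.5038 -0.1201  0.061 ]
coil [0.4763 0.1328 0.034 ]
tra [0.5371 0.3661 0.051 ]
```

View pics/zt3.png

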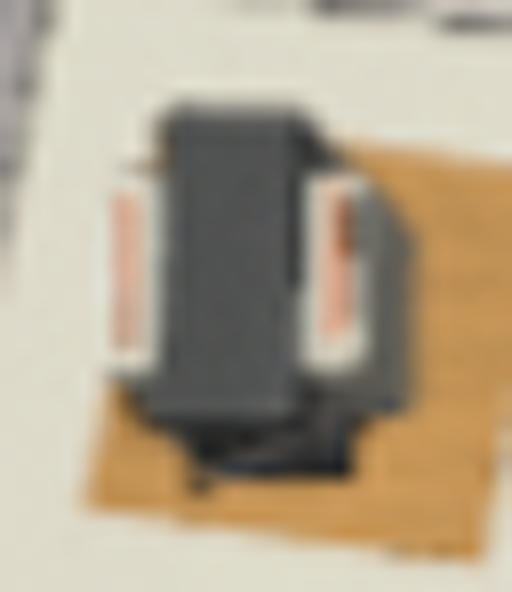

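```bash
cat >> h.py <<'E'
from scipy.spatial.transform import Rotation as R
def d(*t):
    s=env.observe();q=s["ee_rot"];M=R.from_quat([*q[1:],q[0]]).as_matrix()
    print("t",round(s["time"],2),"pos",(s["eef_pos"]*1000).round(1),"open",round(s["opening"]*1000,1),"F",s["wrist_force"].round(1),"yaw(y)",np.degrees(np.arctan2(M[1,1],M[0,1])).round(1),"down",M[2,0].round(4))
    print("delta mm tool xyz",(M.T@(np.array(t)-s["eef_pos"])*1000).round(1))
E
python3 -m creep '[[0.143,0,0,0,0,0,87],[0.143,0,0,0,0,0,87],[0.143,0,0,0,0,0,87],[0,0,0,0,0,0,87]]'
python3 -c "from h import *; d(.503,-.117,.12)"
```

```text
time: 0.6
eef_pos: [0.2391, -0.6042, 0.2391]
ee_rot: [0.018, -0.707, 0.018, 0.707]
wrist_force: [0.8, -0.4, 0.8]
opening: 0.0868
t 0.6 pos [ 239.1 -604.2  239.1] open 86.8 F [ 0.8 -0.4  0.8] yaw(y) -92.9 down -1.0
delta mm tool xyz [ 119.3 -500.  -238.6]
```

```bash
python3 -m creep '[[0,0,0,0,-50,-24,87],[0,0,0,0,-50,-24,87],[0,0,0,0,-50,-24,87],[0,0,0,0,-50,-24,87],[0,0,0,0,-50,-24,87],[0,0,0,0,-50,-24,87],[0,0,0,0,-50,-24,87],[0,0,0,0,-50,-24,87],[0,0,0,0,-50,-24,87],[0,0,0,0,-50,-23,87],[0,0,0,0,0,0,87]]'
python3 -m creep '[[0,0,0,40,0,0,87],[0,0,0,40,0,0,87],[0,0,0,39,0,0,87],[0,0,0,0,0,0,87],[0,0,0,0,0,0,87]]'
python3 -c "
from h import *
d(.503,-.117,.042)
for n in('top','side'): cv2.imwrite(f'pics/{n}1.png',env.get_image(n))
a=cv2.imread('pics/top1.png')[140:260,290:430];b=cv2.imread('pics/side1.png')[200:340,220:380]
cv2.imwrite('pics/c1.png',np.hstack([cv2.resize(a,(420,360)),cv2.resize(b,(380,360))]))"
```

```text
time: 1.98
eef_pos: [0.5054, -0.1127, 0.2395]
ee_rot: [-0.015, 0.707, -0.014, -0.707]
wrist_force: [0.4, -0.7, -0.4]
opening: 0.0867
time: 2.6
eef_pos: [0.5046, -0.1181, 0.122]
ee_rot: [-0.018, 0.707, -0.018, -0.706]
wrist_force: [0.4, 0.3, 0.5]
opening: 0.0868
t 2.6 pos [ 504.6 -118.1  122. ] open 86.8 F [0.4 0.3 0.5] yaw(y) -93.0 down -1.0
delta mm tool xyz [80.  -1.1  1.7]
```

View pics/c1.png

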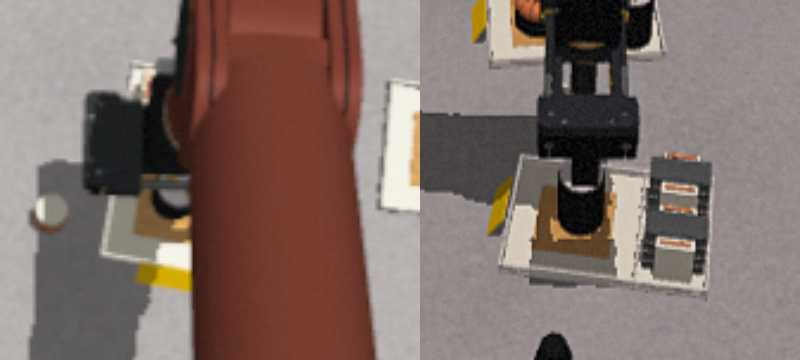

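The side view shows the gripper straight over the capacitor (around 580,200), with the fingers clear on both sides. I'll go down and grip.

```bash
python3 -m creep '[[0,0,0,27,0,1,87],[0,0,0,27,-1,1,87],[0,0,0,26,0,0,87],[0,0,0,0,0,0,87],[0,0,0,0,0,0,40],[0,0,0,0,0,0,38],[0,0,0,0,0,0,36],[0,0,0,0,0,0,36],[0,0,0,0,0,0,36],[0,0,0,0,0,0,36]]'
python3 -c "from h import *; d(.5422,-.369,.042)"
```

```text
time: 3.95
eef_pos: [0.502, -0.1164, 0.0406]
ee_rot: [0.018, -0.707, 0.018, 0.707]
wrist_force: [-0.9, 0.5, 0.5]
opening: 0.0412
t 3.95 pos [ 502.  -116.4   40.6] open 41.2 F [-0.9  0.5  0.5] yaw(y) -93.0 down -1.0
delta mm tool xyz [ -1.4 250.2 -53.3]
```

```bash
python3 -m creep '[[0,0,0,-25,0,0,30],[0,0,0,-35,0,0,30],[0,0,0,-30,0,0,30],[0,0,0,0,35,-7,30],[0,0,0,0,45,-10,30],[0,0,0,0,45,-10,30],[0,0,0,0,45,-10,30],[0,0,0,0,45,-10,30],[0,0,0,0,35,-6,30],[0,0,0,0,0,0,30],[0,0,0,0,0,0,30]]'
python3 -c "
from h import *
d(.5422,-.369,.0415)
for n in('side',): cv2.imwrite(f'pics/{n}2.png',env.get_image(n))"
```

```text
time: 5.32
eef_pos: [0.5418, -0.3679, 0.13]
ee_rot: [0.019, -0.707, 0.018, 0.707]
wrist_force: [0.3, 1.3, -0.7]
opening: 0.0411
t 5.33 pos [ 541.8 -367.9  130. ] open 41.1 F [ 0.3  1.3 -0.7] yaw(y) -93.0 down -1.0
delta mm tool xyz [88.5  1.2 -0.5]
```

View pics/side2.png

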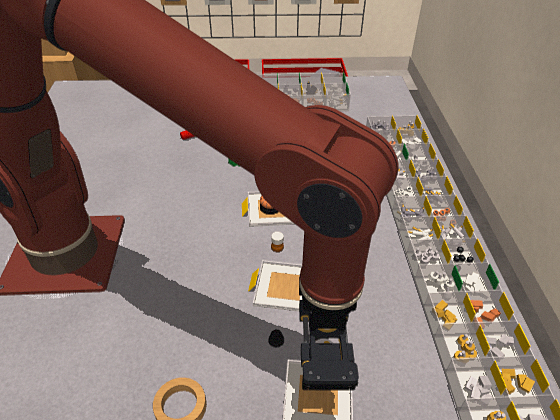

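The capacitor has left its tray (285,283 shows bare cardboard) and hangs over the spare tray. I'll set it down there.

```bash
python3 -m creep '[[0,0,0,30,1,0,30],[0,0,0,30,0,0,30],[0,0,0,20,0,0,30],[0,0,0,6,0,0,30],[0,0,0,2,0,0,30],[0,0,0,0,0,0,30],[0,0,0,0,0,0,30]]'
python3 -c "from h import *; d(.5422,-.369,.0406)"
```

```text
time: 6.25
eef_pos: [0.5422, -0.3702, 0.0435]
ee_rot: [-0.018, 0.707, -0.019, -0.706]
wrist_force: [0.0, 0.1, -0.9]
opening: 0.0414
t 6.25 pos [ 542.2 -370.2   43.5] open 41.4 F [ 0.   0.1 -0.9] yaw(y) -93.0 down -1.0
delta mm tool xyz [ 2.9 -1.2  0.1]
```

```bash
python3 -m creep '[[0,0,0,2,0,0,30],[0,0,0,0,0,0,30],[0,0,0,0,0,0,46],[0,0,0,0,0,0,87],[0,0,0,0,0,0,87],[0,0,0,0,0,0,87],[0,0,0,0,0,0,87],[0,0,0,-20,0,0,87],[0,0,0,-50,0,0,87],[0,0,0,-50,0,0,87],[0,0,0,-30,0,0,87],[0,0,0,0,0,0,87]]'
python3 -c "
from h import *
d(.5351,.372,.19)
cv2.imwrite('pics/side3.png',env.get_image('side')[150:])"
```

```text
time: 7.75
eef_pos: [0.5434, -0.3707, 0.1955]
ee_rot: [-0.017, 0.709, -0.02, -0.705]
wrist_force: [-0.0, 0.7, -0.2]
opening: 0.087
t 7.75 pos [ 543.4 -370.7  195.5] open 87.0 F [-0.   0.7 -0.2] yaw(y) -93.0 down -1.0
delta mm tool xyz [   2.8 -741.3   47.1]
```

View pics/side3.png

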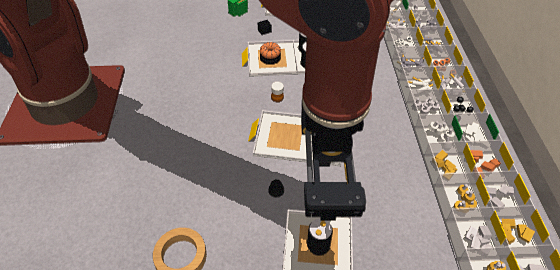

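The capacitor stands upright in the spare tray (318,240). Next is the transformer.

```bash
python3 -m creep '[[0,0,0,0,-40,3,87],[0,0,0,0,-60,4,87],[0,0,0,0,-60,4,87],[0,0,0,0,-60,4,87],[0,0,0,0,-60,4,87],[0,0,0,0,-60,4,87],[0,0,0,0,-60,4,87],[0,0,0,0,-60,4,87],[0,0,0,0,-60,4,87],[0,0,0,0,-60,4,87],[0,0,0,0,-60,4,87],[0,0,0,0,-60,4,87]]'
python3 -m creep '[[0,0,0,0,-41,0,87],[0,0,0,50,0,0,87],[0,0,0,20,0,0,87],[0,0,0,0,0,0,87],[0,0,0,0,0,0,87],[0,0,0,0,0,0,87]]'
python3 -c "
from h import *
d(.5351,.372,.036)
for n in('top','side'): cv2.imwrite(f'pics/{n}4.png',env.get_image(n))
a=cv2.imread('pics/top4.png')[130:250,100:240];b=cv2.imread('pics/side4.png')[80:220,220:380]
cv2.imwrite('pics/c4.png',np.hstack([cv2.resize(a,(420,360)),cv2.resize(b,(380,360))]))"
```

```text
time: 9.3
eef_pos: [0.5308, 0.333, 0.1899]
ee_rot: [0.018, -0.707, 0.019, 0.707]
wrist_force: [1.2, -0.4, -0.6]
opening: 0.0867
time: 10.05
eef_pos: [0.5344, 0.3727, 0.1224]
ee_rot: [-0.019, 0.708, -0.018, -0.706]
wrist_force: [-0.2, 1.5, -0.5]
opening: 0.0867
t 10.05 pos [534.4 372.7 122.4] open 86.7 F [-0.2  1.5 -0.5] yaw(y) -93.0 down -1.0
delta mm tool xyz [86.4  0.8 -0.5]
```

View pics/c4.png

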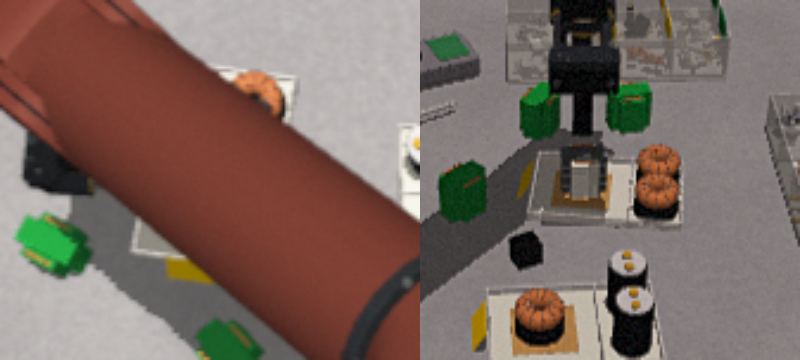

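The gripper lines up in x with the transformer (side crop 585,175). Descending to grip.

```bash
python3 -m creep '[[0,0,0,30,0,0,87],[0,0,0,30,0,0,87],[0,0,0,20,0,0,87],[0,0,0,6,0,0,87],[0,0,0,0,0,0,60],[0,0,0,0,0,0,45],[0,0,0,0,0,0,36],[0,0,0,0,0,0,34],[0,0,0,0,0,0,34],[0,0,0,0,0,0,34],[0,0,0,0,0,0,34]]'
python3 -c "from h import *; d(.4974,-.1197,.036)"
```

```text
time: 11.52
eef_pos: [0.5337, 0.3728, 0.0348]
ee_rot: [-0.019, 0.707, -0.018, -0.707]
wrist_force: [0.0, 1.0, 2.7]
opening: 0.0442
t 11.53 pos [533.7 372.8  34.8] open 44.2 F [0.  1.  2.7] yaw(y) -93.0 down -1.0
delta mm tool xyz [ -1.4 493.8  10.5]
```

```bash
python3 -m creep '[[0,0,0,-20,0,0,30],[0,0,0,-40,0,0,30],[0,0,0,-40,0,0,30],[0,0,0,0,0,0,30]]'
python3 -m creep '[[0,0,0,0,44,1,30],[0,0,0,0,50,1,30],[0,0,0,0,50,1,30],[0,0,0,0,50,1,30],[0,0,0,0,50,1,30],[0,0,0,0,50,1,30],[0,0,0,0,50,1,30],[0,0,0,0,50,1,30],[0,0,0,0,50,1,30],[0,0,0,0,50,1,30],[0,0,0,0,0,0,30],[0,0,0,0,0,0,30]]'
python3 -c "
from h import *
d(.4974,-.1197,.036)
cv2.imwrite('pics/side5.png',cv2.resize(env.get_image('side')[150:350,180:400],None,fx=3,fy=3))"
```

```text
time: 12.02
eef_pos: [0.535, 0.374, 0.1393]
ee_rot: [-0.02, 0.709, -0.017, -0.705]
wrist_force: [0.6, 0.0, -4.0]
opening: 0.0441
time: 13.52
eef_pos: [0.4972, -0.1198, 0.1341]
ee_rot: [0.019, -0.706, 0.018, 0.707]
wrist_force: [0.1, 0.2, -3.0]
opening: 0.0446
t 13.53 pos [ 497.2 -119.8  134.1] open 44.6 F [ 0.1  0.2 -3. ] yaw(y) -93.0 down -1.0
delta mm tool xyz [98.1 -0.1 -0.3]
```

View pics/side5.png

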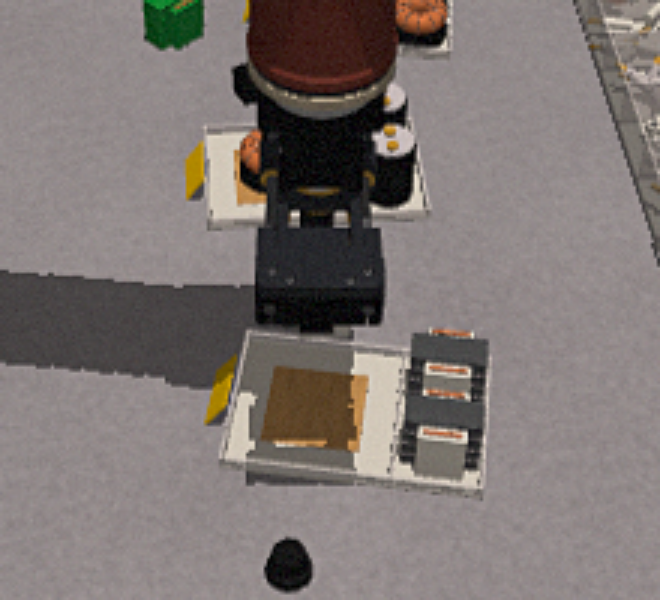

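The transformer is hidden behind the gripper, but the opening of 44.6 mm and −3 N show it is held. Lowering it.

```bash
python3 -m creep '[[0,0,0,30,0,0,30],[0,0,0,35,0,0,30],[0,0,0,20,0,0,30],[0,0,0,8,0,0,30],[0,0,0,3,0,0,30],[0,0,0,0,0,0,30],[0,0,0,0,0,0,30]]'
python3 -c "from h import *; d(.4974,-.1197,.0348)
cv2.imwrite('pics/side6.png',cv2.resize(env.get_image('side')[200:350,200:400],None,fx=3,fy=3))"
```

```text
time: 14.45
eef_pos: [0.4983, -0.1203, 0.0394]
ee_rot: [-0.018, 0.707, -0.019, -0.706]
wrist_force: [0.1, 0.1, -2.8]
opening: 0.0446
t 14.45 pos [ 498.3 -120.3   39.4] open 44.6 F [ 0.1  0.1 -2.8] yaw(y) -93.0 down -1.0
delta mm tool xyz [ 4.6 -0.5  1. ]
```

View pics/side6.png

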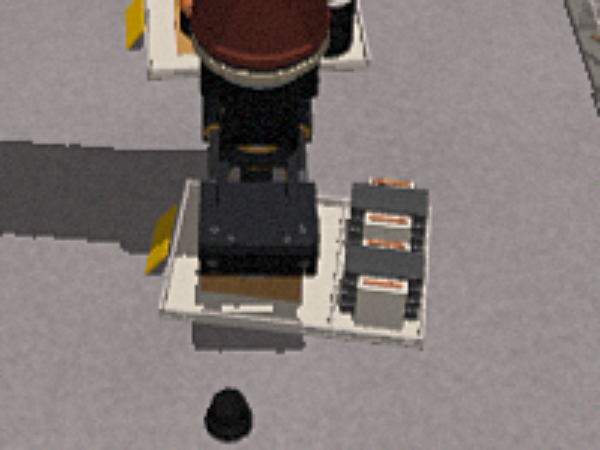

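The gripper is centred over the near cell (260,250), still about 4 mm up.

```bash
python3 -m creep '[[0,0,0,2,0,1,30],[0,0,0,2,0,0,30],[0,0,0,0,0,0,30],[0,0,0,0,0,0,30]]'
```

```text
time: 15.0
eef_pos: [0.4967, -0.1203, 0.0347]
ee_rot: [0.018, -0.707, 0.019, 0.707]
wrist_force: [-2.7, -0.0, 4.3]
opening: 0.0443
```

Touchdown (Fz went from −2.8 to +4.3 N). Releasing.

```bash
python3 -m creep '[[0,0,0,0,0,0,48],[0,0,0,0,0,0,87],[0,0,0,0,0,0,87],[0,0,0,0,0,0,87],[0,0,0,-20,0,0,87],[0,0,0,-50,0,0,87],[0,0,0,-50,0,0,87],[0,0,0,-30,0,0,87],[0,0,0,0,0,0,87]]'
python3 -c "
from h import *
d(.4745,.1335,.12)"
```

```text
time: 16.12
eef_pos: [0.4983, -0.1204, 0.1872]
ee_rot: [-0.018, 0.709, -0.019, -0.705]
wrist_force: [0.4, -0.1, -0.4]
opening: 0.0867
t 16.12 pos [ 498.3 -120.4  187.2] open 86.7 F [ 0.4 -0.1 -0.4] yaw(y) -93.0 down -1.0
delta mm tool xyz [  66.7 -252.4   37.4]
```

```bash
python3 -m creep '[[0,0,0,0,-42,7,87],[0,0,0,0,-42,6,87],[0,0,0,0,-42,6,87],[0,0,0,0,-42,6,87],[0,0,0,0,-42,6,87],[0,0,0,0,-42,6,87],[0,0,0,33,0,0,87],[0,0,0,33,0,0,87],[0,0,0,0,0,0,87],[0,0,0,0,0,0,87]]'
python3 -c "
from h import *
d(.4745,.1335,.031)
for n in('top','side'): cv2.imwrite(f'pics/{n}7.png',env.get_image(n))
a=cv2.imread('pics/top7.png')[140:260,290:430];b=cv2.imread('pics/side7.png')[150:350,200:400]
cv2.imwrite('pics/c7.png',np.hstack([cv2.resize(a,(400,400)),cv2.resize(b,(400,400))]))"
```

```text
time: 17.38
eef_pos: [0.4732, 0.1336, 0.1192]
ee_rot: [-0.019, 0.707, -0.018, -0.707]
wrist_force: [0.4, 0.1, -0.2]
opening: 0.0868
t 17.38 pos [473.2 133.6 119.2] open 86.8 F [ 0.4  0.1 -0.2] yaw(y) -93.0 down -1.0
delta mm tool xyz [88.2  0.  -1.3]
```

View pics/c7.png

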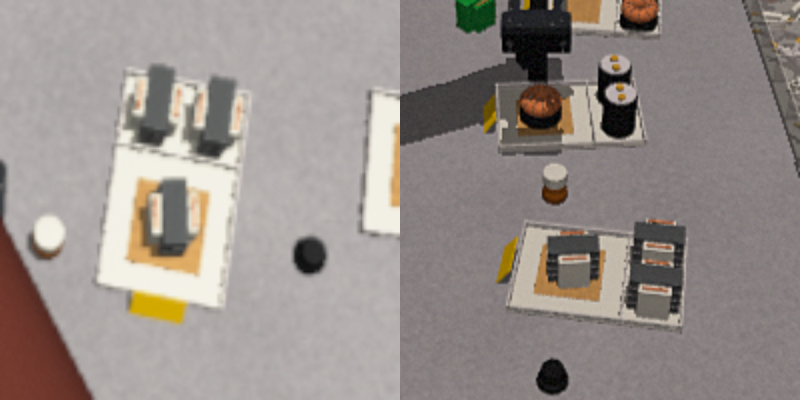

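The transformer stands centred on its cardboard (top crop 173,215) and the gripper is over the coil. Descending; the tips will be at about 14 mm, above the 11 mm walls.

```bash
python3 -m creep '[[0,0,0,30,0,0,87],[0,0,0,30,0,0,87],[0,0,0,20,0,-1,87],[0,0,0,8,0,0,87],[0,0,0,0,0,0,70],[0,0,0,0,0,0,58],[0,0,0,0,0,0,48],[0,0,0,0,0,0,44],[0,0,0,0,0,0,44],[0,0,0,0,0,0,44],[0,0,0,0,0,0,44]]'
python3 -c "from h import *; d(.5351,.3692,.031)"
```

```text
time: 18.85
eef_pos: [0.4744, 0.1337, 0.0311]
ee_rot: [-0.019, 0.707, -0.018, -0.707]
wrist_force: [-0.0, 0.8, 5.3]
opening: 0.0535
t 18.85 pos [474.4 133.7  31.1] open 53.5 F [-0.   0.8  5.3] yaw(y) -93.0 down -1.0
delta mm tool xyz [ 2.000e-01 -2.383e+02 -4.840e+01]
```

```bash
python3 -m creep '[[0,0,0,-20,0,0,40],[0,0,0,-40,0,0,40],[0,0,0,-40,0,0,40],[0,0,0,0,-38,-8,40],[0,0,0,0,-40,-8,40],[0,0,0,0,-40,-8,40],[0,0,0,0,-40,-8,40],[0,0,0,0,-40,-8,40],[0,0,0,0,-40,-8,40],[0,0,0,0,0,0,40],[0,0,0,0,0,0,40]]'
python3 -c "from h import *; d(.5351,.3692,.031)
cv2.imwrite('pics/side8.png',cv2.resize(env.get_image('side')[80:280,200:400],None,fx=3,fy=3))"
```

```text
time: 20.23
eef_pos: [0.534, 0.3678, 0.1297]
ee_rot: [0.018, -0.706, 0.019, 0.707]
wrist_force: [-0.4, 0.1, -2.6]
opening: 0.053
t 20.23 pos [534.  367.8 129.7] open 53.0 F [-0.4  0.1 -2.6] yaw(y) -93.0 down -1.0
delta mm tool xyz [98.7 -1.6 -1.2]
```

View pics/side8.png

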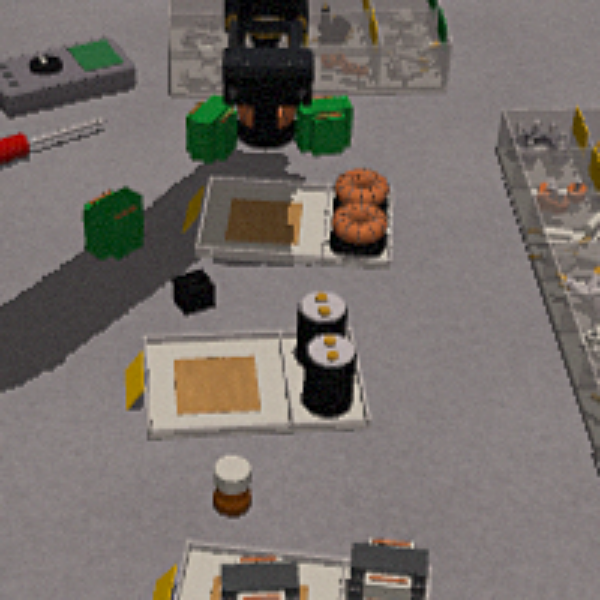

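The coil hangs level in the gripper (267,120) over its own tray. Lowering.

```bash
python3 -m creep '[[0,0,0,35,-1,-1,40],[0,0,0,35,0,0,40],[0,0,0,18,0,0,40],[0,0,0,5,0,0,40],[0,0,0,2,0,0,40],[0,0,0,0,0,0,40],[0,0,0,0,0,0,40]]'
python3 -c "from h import *; d(.5351,.3692,.0311)"
```

```text
time: 21.15
eef_pos: [0.5358, 0.3698, 0.0365]
ee_rot: [-0.019, 0.707, -0.018, -0.706]
wrist_force: [-0.7, 0.0, -2.2]
opening: 0.0533
t 21.15 pos [535.8 369.8  36.5] open 53.3 F [-0.7  0.  -2.2] yaw(y) -93.0 down -1.0
delta mm tool xyz [5.4 0.7 0.7]
```

```bash
python3 -m creep '[[0,0,0,3,0,0,40],[0,0,0,1.5,0,0,40],[0,0,0,0,0,0,40],[0,0,0,0,0,0,40]]'
```

```text
time: 21.65
eef_pos: [0.5354, 0.3695, 0.0312]
ee_rot: [-0.018, 0.707, -0.018, -0.707]
wrist_force: [-1.3, -0.2, 2.1]
opening: 0.0537
```

Touchdown. Release, lift and head back to the spare tray.

```bash
python3 -m creep '[[0,0,0,0,0,0,58],[0,0,0,0,0,0,87],[0,0,0,0,0,0,87],[0,0,0,0,0,0,87],[0,0,0,-20,0,0,87],[0,0,0,-50,0,0,87],[0,0,0,-50,0,0,87],[0,0,0,-40,0,0,87],[0,0,0,0,0,0,87]]'
python3 -m creep '[[0,0,0,0,40,0,87],[0,0,0,0,60,-3,87],[0,0,0,0,60,-3,87],[0,0,0,0,60,-3,87],[0,0,0,0,60,-3,87],[0,0,0,0,60,-4,87],[0,0,0,0,60,-4,87],[0,0,0,0,60,-4,87],[0,0,0,0,60,-4,87],[0,0,0,0,60,-4,87],[0,0,0,0,60,-4,87],[0,0,0,0,60,-4,87]]'
python3 -m creep '[[0,0,0,0,38,-4,87],[0,0,0,0,0,0,87],[0,0,0,0,0,0,87]]'
python3 -c "
from h import *
d(.5422,-.370,.041)
for n in('top','side'): cv2.imwrite(f'pics/{n}9.png',env.get_image(n))
a=cv2.imread('pics/top9.png')[140:260,120:320];b=cv2.imread('pics/side9.png')[100:420,170:400]
cv2.imwrite('pics/c9.png',np.hstack([cv2.resize(a,(500,300)),cv2.resize(b,(300,300))]))"
```

```text
time: 22.78
eef_pos: [0.5367, 0.3712, 0.1967]
ee_rot: [-0.02, 0.709, -0.017, -0.705]
wrist_force: [0.7, 0.5, 0.5]
opening: 0.0867
time: 24.28
eef_pos: [0.5385, -0.3333, 0.1914]
ee_rot: [-0.018, 0.707, -0.018, -0.707]
wrist_force: [1.3, -0.3, 0.2]
opening: 0.0868
time: 24.65
eef_pos: [0.541, -0.3686, 0.191]
ee_rot: [0.019, -0.707, 0.018, 0.707]
wrist_force: [-1.0, -0.4, 0.7]
opening: 0.0872
t 24.65 pos [ 541.  -368.6  191. ] open 87.2 F [-1.  -0.4  0.7] yaw(y) -92.9 down -1.0
delta mm tool xyz [150.    1.5  -1.3]
```

View pics/c9.png

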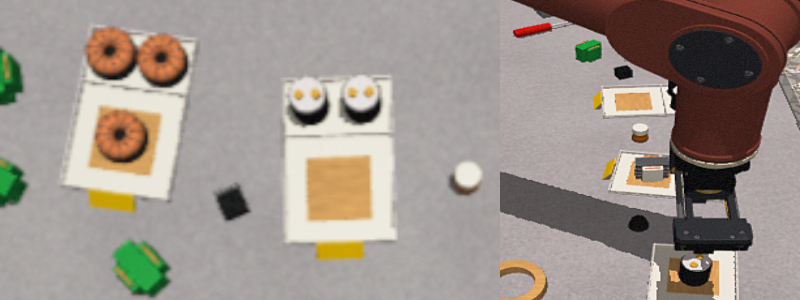

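The coil stands near the middle of its cardboard (121,136 against about 125,140) and the capacitor is under the gripper. Picking it up.

```bash
python3 -m creep '[[0,0,0,40,1,-1,87],[0,0,0,50,0,0,87],[0,0,0,40,0,0,87],[0,0,0,20,0,0,87],[0,0,0,0,0,0,87],[0,0,0,0,0,0,60],[0,0,0,0,0,0,45],[0,0,0,0,0,0,36],[0,0,0,0,0,0,34],[0,0,0,0,0,0,34],[0,0,0,0,0,0,34],[0,0,0,0,0,0,34]]'
python3 -m creep '[[0,0,0,-25,0,0,30],[0,0,0,-40,0,0,30],[0,0,0,-35,0,0,30],[0,0,0,0,0,0,30]]'
python3 -c "from h import *; d(.4796,.1341,.13)"
```

```text
time: 26.25
eef_pos: [0.5417, -0.3708, 0.0411]
ee_rot: [0.018, -0.707, 0.018, 0.707]
wrist_force: [-0.6, 0.8, 1.8]
opening: 0.041
time: 26.75
eef_pos: [0.5433, -0.3717, 0.1443]
ee_rot: [-0.018, 0.708, -0.019, -0.705]
wrist_force: [0.2, 0.6, -1.4]
opening: 0.0415
t 26.75 pos [ 543.3 -371.7  144.3] open 41.5 F [ 0.2  0.6 -1.4] yaw(y) -93.0 down -1.0
delta mm tool xyz [  12.5 -501.8   90.1]
```

```bash
python3 -m creep '[[0,0,0,0,-32,6,30],[0,0,0,0,-47,9,30],[0,0,0,0,-47,9,30],[0,0,0,0,-47,8,30],[0,0,0,0,-47,8,30],[0,0,0,0,-47,8,30],[0,0,0,0,-47,8,30],[0,0,0,0,-47,8,30],[0,0,0,0,-47,9,30],[0,0,0,0,-47,9,30],[0,0,0,0,-47,8,30]]'
python3 -m creep '[[0,0,0,0,0,0,30],[0,0,0,0,0,0,30],[0,0,0,30,0,0,30],[0,0,0,0,0,0,30],[0,0,0,0,0,0,30]]'
python3 -c "from h import *; d(.4796,.1341,.0411)
cv2.imwrite('pics/side10.png',cv2.resize(env.get_image('side')[80:280,200:400],None,fx=3,fy=3))"
```

```text
time: 28.12
eef_pos: [0.4771, 0.1363, 0.1401]
ee_rot: [0.018, -0.706, 0.019, 0.707]
wrist_force: [1.3, -0.4, -0.9]
opening: 0.0412
time: 28.75
eef_pos: [0.4784, 0.1345, 0.1115]
ee_rot: [0.019, -0.707, 0.019, 0.707]
wrist_force: [1.2, -0.3, -0.6]
opening: 0.0414
t 28.75 pos [478.4 134.5 111.5] open 41.4 F [ 1.2 -0.3 -0.6] yaw(y) -93.1 down -1.0
delta mm tool xyz [70.4  0.3 -1.2]
```

View pics/side10.png

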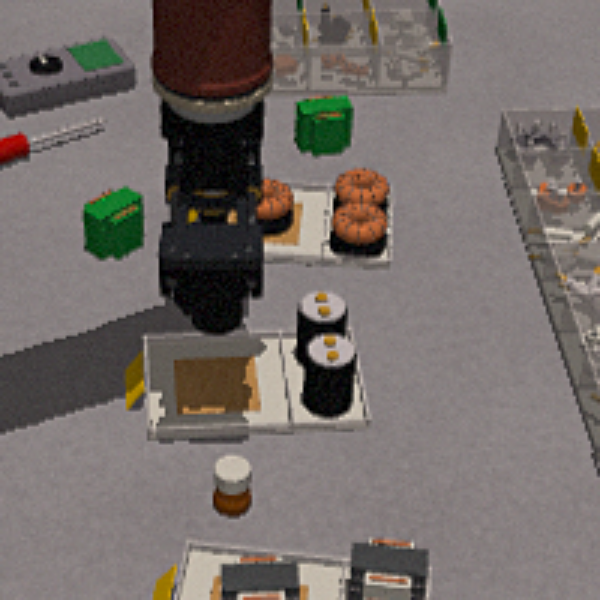

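The capacitor hangs over the capacitor tray's near cell (217,310). Lowering.

```bash
python3 -m creep '[[0,0,0,30,0,-1,30],[0,0,0,25,0,0,30],[0,0,0,9,0,0,30],[0,0,0,3,0,0,30],[0,0,0,0,0,0,30],[0,0,0,0,0,0,30]]'
python3 -c "from h import *; d(.4796,.1341,.0411)"
```

```text
time: 29.55
eef_pos: [0.4796, 0.1353, 0.0449]
ee_rot: [-0.019, 0.707, -0.018, -0.706]
wrist_force: [-0.9, 0.2, -0.7]
opening: 0.0415
t 29.55 pos [479.6 135.3  44.9] open 41.5 F [-0.9  0.2 -0.7] yaw(y) -93.0 down -1.0
delta mm tool xyz [ 3.8  1.2 -0. ]
```

```bash
python3 -m creep '[[0,0,0,2,0,0,30],[0,0,0,1.5,0,0,30],[0,0,0,0,0,0,30],[0,0,0,0,0,0,30]]'
python3 -m creep '[[0,0,0,0,0,0,46],[0,0,0,0,0,0,87],[0,0,0,0,0,0,87],[0,0,0,0,0,0,87],[0,0,0,-20,0,0,87],[0,0,0,-50,0,0,87],[0,0,0,-50,0,0,87],[0,0,0,-50,0,0,87],[0,0,0,0,40,0,87],[0,0,0,0,60,0,87],[0,0,0,0,60,0,87],[0,0,0,0,60,-10,87]]'
python3 -m creep '[[0,0,0,0,60,-10,87],[0,0,0,0,60,-10,87],[0,0,0,0,60,-10,87],[0,0,0,0,60,-10,87],[0,0,0,0,60,-10,87],[0,0,0,0,60,30,87],[0,0,0,0,60,30,87],[0,0,0,0,0,0,87],[0,0,0,0,0,0,87]]'
python3 -c "
from h import *
for n in('top','side'): cv2.imwrite(f'pics/{n}11.png',env.get_image(n))
im=cv2.imread('pics/top11.png')
cv2.imwrite('pics/zz.png',cv2.resize(im[150:250,140:400],None,fx=3,fy=3,interpolation=cv2.INTER_CUBIC))"
```

```text
time: 30.05
eef_pos: [0.4793, 0.1351, 0.041]
ee_rot: [-0.018, 0.707, -0.019, -0.707]
wrist_force: [-1.3, -0.3, 4.9]
opening: 0.0412
time: 31.55
eef_pos: [0.4771, -0.0869, 0.2109]
ee_rot: [-0.018, 0.707, -0.019, -0.707]
wrist_force: [0.8, 0.1, -0.0]
opening: 0.0866
time: 32.67
eef_pos: [0.4503, -0.4957, 0.2102]
ee_rot: [-0.019, 0.707, -0.018, -0.707]
wrist_force: [1.5, -0.2, -0.6]
opening: 0.0873
```

View pics/zz.png

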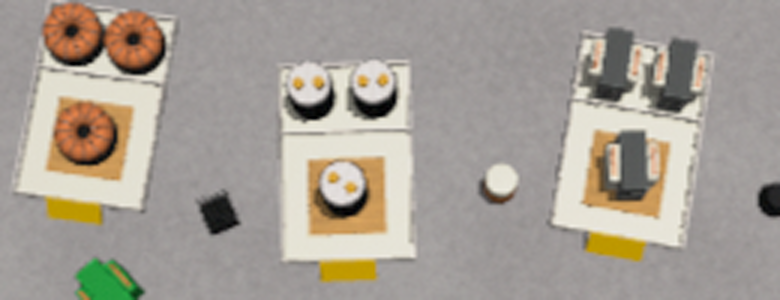

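View pics/side11.png

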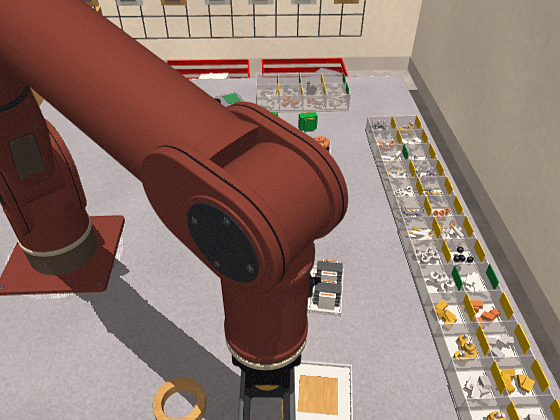

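All three stand upright in their own trays, and the knob, jar and heat sink look unmoved. I'll check that numerically.

```bash
python3 - <<'E'
from h import *
Z=lambda q:(140+q[0]/3-.333,150+q[1]/3-.333)
for k,q,z,t in [("coil",(84,131),.036,(.5351,.3692)),("cap",(343,186),.061,(.4796,.1341)),("tra",(634,160),.051,(.4974,-.1197))]:
    p=onz("top",Z(q),z)[:2]; print(k,p.round(4),"off mm",((p-t)*1000).round(1))
for k,q in [("coilT",(90,139)),("capT",(347,195.5)),("traT",(627.5,173.5))]: print(k,onz("top",Z(q),.003)[:2].round(4))
a=cv2.imread("pics/top0.png");b=cv2.imread("pics/top11.png")
for k,(u,v) in dict(hs=(213,221),jar=(307,211),knob=(398,216)).items():
    A,B=[i[v-10:v+10,u-10:u+10].astype(int) for i in(a,b)]
    print(k,"mean diff",abs(A-B).mean().round(1))
E
```

```text
coil [0.5344 0.3674] off mm [-0.7 -1.8]
cap [0.4774 0.1345] off mm [-2.2  0.4]
tra [ 0.4999 -0.1199] off mm [ 2.5 -0.2]
coilT [0.5344 0.3691]
capT [0.4797 0.1342]
traT [ 0.4974 -0.1197]
hs mean diff 4.0
jar mean diff 4.8
knob mean diff 4.1
```

All three are within 3 mm of their cell centres, and the patches round the knob, jar and heat sink are unchanged. Handing in.

```bash
python3 -c "
from bench import env
print(env.close_job())"
```

```text
the job is handed in; nothing more can be done
None
```

The swap is done and handed in at about 33 s of the 128 s allowed. I parked the capacitor in the spare tray, moved the transformer and then the coil to their own trays, and moved the capacitor to its tray last.

- **Placement:** in the last top view all three stand upright. They measure about 2 mm (coil), 2 mm (capacitor) and 3 mm (transformer) from their cell middles, where 15 mm is allowed.
- **Knob, jar and heat sink:** the picture around each one matches the start picture, so they have not visibly moved.
- **Gripper:** it is open and well clear of everything, at 0.21 m height.
- **Disagreement:** at the start the two views differed by 5–8 mm in y for the capacitor and transformer. Both grasps still closed at the expected widths.
- **Not checked:** the arm blocked the side view at the end, so the final positions rest on the top view alone.

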